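# Ready a heat-spreader stack and open the bonding press

## Robot

A 6-joint arm with a two-finger parallel gripper is mounted at the origin on a cart in front of the work surface, level with it; the furniture and walls round the work are solid. World frame = base frame: x ahead of the robot, y to its left, z up, the work surface at z = 0. Lengths are in m, angles in rad, forces in N, time in s.
With the tool pointing down it reaches from about 0.425 to 0.95 m from the base axis. Payload 3.5 kg.
Tool frame: the origin (TCP) lies midway between the tips of the shut fingers; the grasp point (between the pads) lies 19 mm behind it; z points along the fingers, y is the line along which they close (so a half turn about z gives the same grasp; the last joint's range is limited). The gripper opens to 85 mm and grips with 20 to 120 N. Pads are 22 mm wide; open, the fingers measure 114 mm over their backs; the gripper's body (76 mm by 85 mm) begins 54 mm behind the grasp point. The pads swing forward as they close: fully open they stand 13 mm farther back than shut.
Start: joints at [-1.468, 0.286, 1.577, -0, 1.279, -0.15], TCP at [0.169, -0.654, 0.231] pointing down, gripper open.
Joint ranges: [-2.77, 2.77], [-0.9, 2.22], [0.21, 2.48], [-1.53, 4.67], [0.24, 2.81], [-2.84, 2.84]. Speed limits (rad/s): [2.79, 2.79, 3.14, 3.14, 3.14, 3.14].

## Interface

Orientations are given as a 3x3 rotation matrix whose columns are the frame's x, y, z axes.
In Python, from workcell import arm, imaging, hand_in, readout gives the robot as it stands. Calls block until the motion is done:
- arm.reach(position, orientation): joint-space move of the TCP to a pose.
- arm.movel(position, vel=0.15, frame=None, threshold=None): straight line of the TCP; frame=None keeps the orientation; vel is the mean speed in m/s. With threshold (N) it stops when the force on the tool has changed by that much, and returns True; else False.
- arm.set_joints(angles): joint-space move.
- arm.set_gripper(opening, squeeze=None): finger opening in m; squeeze is the grip in N (None keeps the last); returns when the fingers have stopped.
- arm.wait(seconds).
- arm.inverse_kinematics(position, orientation): joint angles nearest the present ones, or None.
- imaging.read_camera(name): name is "scene" or "top"; returns a dict with "frame" (480x640x3 uint8, blue, green, red), "fx", "fy", "cx", "cy" (pixels), "dist" ([k1, k2, p1, p2, k3] as OpenCV has them; the pictures are not rectified), "view" (4x4, takes a point from world to camera coordinates). Camera axes: x right, y up, looking along -z (the intrinsics and any distortion apply to the point x, -y, -z); pixel columns grow to the right and rows downward; lengths in m; the calibration is good to about 2 mm. A picture is of the moment at which its call begins. There is no depth.
A pose or a line that the arm cannot do raises arm.PlanningError and nothing moves.
- hand_in(): hands the job in; it is judged then, once.
Trained networks look in a picture, given as the dict that the camera call returned (one of the last four; its "shot" number tells which), for a name from the list of things; names that differ only in an ending like _2 or _b are one class to them, and where a whole thing is asked for, a point or a joint stands for the part that bears it (a point fixed in the world has none). Each returns a list of dicts, best first, with "p" (0 to 1); they miss things now and then, are a little off and sometimes report something else, mostly with a low value. They report only what shows in the picture. A call takes as long as a camera call. They do not tell look-alikes from the thing itself.
- imaging.find_in(picture, name): "location" ([x, y, z] in m, in world coordinates, good to about 4 mm: the middle of the surface that is visible of it).
- imaging.cut_out(picture, name): "region" (480x640 bool, what is visible of it).
- imaging.pinpoint(picture, name): "location" ([x, y, z] in m, in world coordinates, good to about 4 mm: a listed point, or the origin of a listed thing).
Readings, each from a call of its own:
- readout.read_time(): time.
- readout.read_joints(): joint angles.
- readout.read_qvel(): joint speeds.
- readout.read_joint_torque(): joint torques, N m.
- readout.read_position(): TCP position.
- readout.read_tcp_rot(): TCP orientation.
- readout.read_contact_force(): force on the tool from outside, world axes, zero at the start.
- readout.read_ft_torque(): the same for the moment, N m.
- readout.read_gripper_width(): finger opening in m.
- readout.read_grip_force(): force on a finger pad.
Only numpy, scipy, OpenCV 4.12 (cv2) and the standard library are available. Lean on these libraries where they do the work, as an engineer would, in place of code of your own. Each camera call takes 0.05 s, during which the arm holds its last target. There are 200 camera calls.

## Task

A colleague is about to slide the round black carrier plate into the bonding press. Lay the grey steel disc flat and centred on the carrier plate and the copper disc centred on top of it, leaving the plate where it stands. Then open the press: pull its orange latch tab sideways against the spring, lift the press arm off its ball stud while the latch is pulled, and finish with the gripper still holding the arm up, steady, at 25 degrees or a little more; do not let go of it, and leave the other things on the bench alone.

Things in the scene. Friction and masses are not known exactly. Their poses are not given: they have to be found in the camera images.
- carrier: round black carrier plate, loose, 90 mm in diameter, 8 mm thick, 0.6 kg, with a dashed white ring (51 mm) round its centre; origin at the centre of its underside, z up
- disc_steel: plain grey steel disc, loose, 46 mm in diameter, 12 mm thick, about 150 g; origin at the centre of its underside, z up
- disc_cu: copper-coloured disc, loose, 46 mm in diameter, 12 mm thick, about 180 g; origin at the centre of its underside, z up
- press: bonding press, fixed to the bench; grey base plate 280 (x) x 90 (y) x 12 mm, origin at the centre of its underside. In its frame a steel ball stud stands at x = -100 mm (ball 28 mm wide, top at z = 80 mm), two hinge cheeks 85 mm high at x = +100 mm. A jaw on the latch hooks under the ball and locks the arm down until the latch is pulled
- press_arm (a joint): angle of the press arm, rad: 0 = down on the ball, grows as its cup end rises, stop at 1.0; it falls back when let go (2 to 3 N to lift at the tab). Aluminium arm 24 mm wide, top 82 mm above the bench, from the hinge toward the robot; it ends in a round cup 46 mm wide (top at 90 mm) over the ball
- latch (a joint): travel of the latch, m: 0 = locked (sprung), grows as the tab is pulled toward the press's -y side, stop at 0.016; the spring pulls back with 4 to 8 N. From 0.007 the jaw is clear of the ball; keep it pulled until the arm has risen about 0.15 rad
- latch_grip (a point): middle of the top edge of the orange latch tab: 28 mm long (local x), 10 mm thick (local y), standing 40 mm above a dark slide block (30 x 20 mm, top at 102 mm) on the cup; 140 mm above the bench when the arm is down. Moves with latch and arm; at rest x points along the arm from tab to hinge, z up; pull along -y
- press_hinge (a point): hinge axis of the press arm, 70 mm above the bench, fixed; the axis is the press's y axis. The tab's top lies 200 mm nearer the robot (press's -x) and 70 mm higher when the arm is down
- pcb_1: small green circuit board 34 x 53 x 11 mm with a white connector, lying near the front edge, to be left alone
- tape_black: roll of black tape, 59 mm wide, 18 mm high, to be left alone
- marker: blue marker pen 132 mm long, 14 mm thick, to be left alone
- side_cutters: side cutters with red handles, 156 mm long, to be left alone
Mind the look-alikes: they are no part of the job. Of the things that look like the disc_cu, the smaller one is meant. Leave any purple look-alike of the disc_steel alone.

How it is judged:
By the outcome, as a careful person would: the job done as asked, in the order asked, and still so for the second after the job is handed in, while the arm keeps its last pose, push and grip.
It also fails if it takes over 61 s, if anything falls off the work surface, if the arm or the gripper's body presses on something with over 40 N, if the wrist force passes 120 N, or if a joint passes its speed limit or range.

## Working session

There is one attempt and no reset: what is moved stays moved. The work goes in short steps, each a Python script; the robot and the scene stay as the last script left them, time stands still between calls to the robot, and variables do not carry over. Pictures are saved under pics/ and viewed, at most 10 in all, crops included, and the job is handed in when it is done.

```bash
mkdir -p pics
python3 - <<'E'
from workcell import arm, imaging, readout
import cv2, numpy as np
for c in ("scene","top"):
    p=imaging.read_camera(c); cv2.imwrite(f"pics/{c}0.png",p["frame"])
    V=np.array(p["view"]); print(c,(-V[:3,:3].T@V[:3,3]).round(3),p["fx"],p["dist"])
    for n in ("carrier","disc_steel","disc_cu","press","latch_grip","press_hinge"):
        print(n,[(round(d["p"],2),np.round(d["location"],4).tolist()) for d in imaging.pinpoint(p,n)][:5])
print(readout.read_time())
E
```

```text
scene [-0.477 -0.834  0.649] 502.27256025180804 [-0.11304211  0.          0.          0.          0.        ]
carrier [(0.69, [0.5168, 0.0817, -0.0041])]
disc_steel [(0.41, [0.7295, 0.1529, 0.0017])]
disc_cu [(0.63, [0.253, 0.283, -0.0]), (0.41, [0.4732, 0.2175, -0.0014])]
press [(0.8, [0.5891, -0.1246, -0.0031])]
latch_grip [(0.85, [0.4868, -0.1057, 0.1386])]
press_hinge [(0.58, [0.336, 0.1882, -0.0025]), (0.57, [0.6842, -0.1404, 0.0715])]
top [ 0.358 -0.043  1.106] 481.80831365396637 [0.00850384 0.         0.         0.         0.        ]
carrier [(0.76, [0.5159, 0.0799, -0.0003])]
disc_steel [(0.86, [0.6336, 0.2099, 0.0032]), (0.47, [0.733, 0.1575, -0.0004])]
disc_cu [(0.76, [0.4746, 0.2143, -0.0012]), (0.56, [0.2557, 0.2831, 0.0012]), (0.39, [0.3262, -0.204, 0.0029])]
press [(0.71, [0.5854, -0.1267, 0.0011])]
latch_grip [(0.64, [0.4839, -0.1081, 0.1339])]
press_hinge [(0.9, [0.6845, -0.136, 0.071])]
0.7
```

View pics/top0.png

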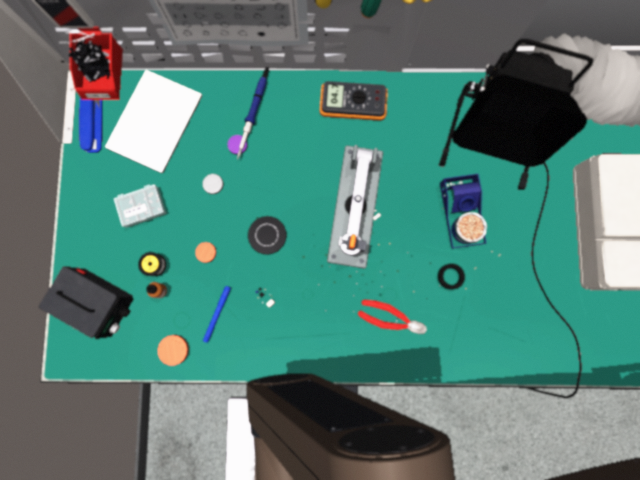

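View pics/scene0.png

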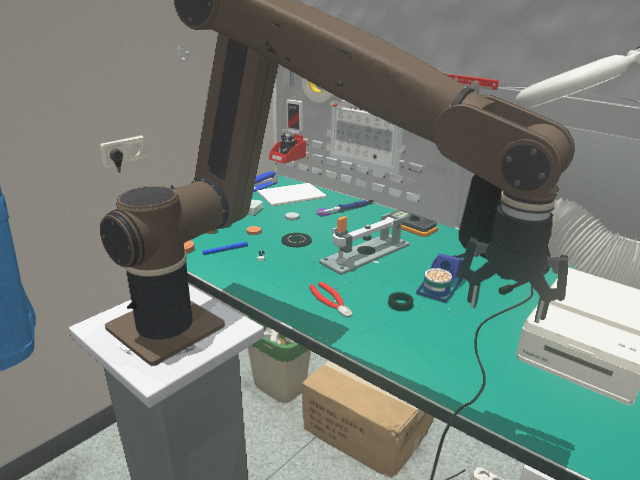

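The top view shows the steel disc at (213,184) with a purple look-alike at (237,144). The small copper disc is at (205,252), the big look-alike at (173,350), the carrier at (267,235) and the latch tab at about (352,240). The top-camera network finds match these. In the scene view, the steel find at (0.73, 0.15) is the purple one. Next I'll refine positions from region centroids.

```bash
cat > h.py <<'E'
from workcell import arm, imaging, readout, hand_in
import cv2, numpy as np
DOWN=np.array([[1,0,0],[0,-1,0],[0,0,-1.]])
def plane(p,uv,z):
    K=np.array([[p["fx"],0,p["cx"]],[0,p["fy"],p["cy"]],[0,0,1]])
    x,y=cv2.undistortPoints(np.array([[uv]],float),K,np.array(p["dist"]))[0,0]
    V=np.array(p["view"]); R=V[:3,:3]; c=-R.T@V[:3,3]
    d=R.T@np.array([x,-y,-1]); return c+d*(z-c[2])/d[2]
def regs(p,name,z):
    out=[]
    for d in imaging.cut_out(p,name):
        m=d["region"]; v,u=np.nonzero(m)
        if len(u): out.append((round(d["p"],2),len(u),plane(p,(u.mean(),v.mean()),z).round(4)[:2].tolist(),np.median(p["frame"][m],0).tolist()))
    return out
E
python3 - <<'E'
from h import *
for c in ("top","scene"):
    p=imaging.read_camera(c)
    for n,z in (("carrier",.004),("disc_steel",.006),("disc_cu",.006)): print(c,n,*regs(p,n,z),sep="\n ")
print(readout.read_tcp_rot())
y=np.arctan2(-.031,.199);Rz=np.array([[np.cos(y),-np.sin(y),0],[np.sin(y),np.cos(y),0],[0,0,1]])
h=np.array([.684,-.138,.07])
for t in np.radians([0,10,20,30]):
    Ry=np.array([[np.cos(t),0,np.sin(t)],[0,1,0],[-np.sin(t),0,np.cos(t)]])
    for s in (1,-1):
        print(s,t,arm.inverse_kinematics(h+Rz@Ry@np.array([-.2,-.011,.041]),Rz@Ry@DOWN@np.diag([s,s,1])))
E
```

```text
top
 carrier
 (0.92, 1146, [0.5169, 0.0823], [62.0, 60.0, 59.0])
top
 disc_steel
 (0.71, 298, [0.6385, 0.2122], [232.0, 232.0, 234.0])
 (0.57, 255, [0.7357, 0.1604], [221.0, 97.0, 181.0])
top
 disc_cu
 (0.67, 741, [0.2562, 0.2864], [122.0, 175.0, 251.0])
 (0.64, 303, [0.4759, 0.2223], [120.0, 171.0, 250.0])
scene
 carrier
 (0.53, 343, [0.5206, 0.0785], [77.0, 81.0, 67.0])
scene
 disc_steel
 (0.54, 98, [0.6409, 0.2107], [198.5, 205.0, 183.0])
scene
 disc_cu
 (0.51, 100, [0.2754, 0.2744], [107.5, 147.5, 217.5])
[[ 9.68222704e-01  2.50089574e-01  1.62351711e-05]
 [ 2.50089572e-01 -9.68222702e-01  6.66797338e-05]
 [ 3.23951675e-05 -6.05005851e-05 -9.99999998e-01]]
1 0.0 [-4.42636361e-01  3.44269786e-02  2.09886021e+00 -4.44089210e-16
  1.00830546e+00  1.28269680e+00]
-1 0.0 [-4.42636361e-01  3.44269786e-02  2.09886021e+00 -4.44089210e-16
  1.00830546e+00 -1.85889586e+00]
1 0.17453292519943295 [-0.41458412  0.11036495  1.95523396 -0.04714439  1.24510832  1.3296222 ]
-1 0.17453292519943295 [-0.41458412  0.11036495  1.95523396 -0.04714439  1.24510832 -1.81197046]
1 0.3490658503988659 [-0.38977808  0.20975949  1.80085002 -0.0801979   1.47148694  1.35723655]
-1 0.3490658503988659 [-0.38977808  0.20975949  1.80085002 -0.0801979   1.47148694 -1.78435611]
1 0.5235987755982988 [-0.36843059  0.32602163  1.63831684 -0.1070996   1.6902474   1.37204325]
-1 0.5235987755982988 [-0.36843059  0.32602163  1.63831684 -0.1070996   1.6902474  -1.76954941]
```

```bash
cat >> h.py <<'E'
def blob(p,guess,z,test,r=40):
    V=np.array(p["view"]); q=V[:3,:3]@guess+V[:3,3]
    K=np.array([[p["fx"],0,p["cx"]],[0,p["fy"],p["cy"]],[0,0,1]])
    uv=cv2.projectPoints(np.array([[q[0],-q[1],-q[2]]]),np.zeros(3),np.zeros(3),K,np.array(p["dist"]))[0][0,0]
    m=test(p["frame"].astype(int)).astype(np.uint8); w=np.zeros_like(m); cv2.circle(w,tuple(int(round(a)) for a in uv),r,1,-1)
    cs,_=cv2.findContours(m*w,cv2.RETR_EXTERNAL,cv2.CHAIN_APPROX_NONE)
    c=cv2.convexHull(max(cs,key=cv2.contourArea)); M=cv2.moments(c)
    return plane(p,(M["m10"]/M["m00"],M["m01"]/M["m00"]),z)[:2].round(4), round(M["m00"])
cu=lambda f:(f[...,2]-f[...,0]>60)
grey=lambda f:(f.max(2)-f.min(2)<45)&(f.max(2)>120)
dark=lambda f:(f.max(2)-f.min(2)<40)&(f.max(2)<130)
E
python3 - <<'E'
from h import *
for c,r in (("top",(28,18,18)),("scene",(24,12,14))):
    p=imaging.read_camera(c)
    for n,g,z,t,rr in (("carrier",[.517,.081,.004],.004,dark,r[0]),("steel",[.637,.211,.006],.006,grey,r[1]),("cu",[.475,.216,.006],.006,cu,r[2])):
        print(c,n,*blob(p,np.array(g),z,t,rr))
    f=p["frame"]
    f=f[170:280,190:300] if c=="top" else f[195:265,235:325]
    cv2.imwrite(f"pics/{c}_crop.png",cv2.resize(f,None,fx=5,fy=5,interpolation=cv2.INTER_NEAREST))
E
python3 -c "
import cv2,numpy as np
a=cv2.imread('pics/top_crop.png');b=cv2.imread('pics/scene_crop.png')
a=cv2.resize(a,(400,400));b=cv2.resize(b,(400,311));b=cv2.copyMakeBorder(b,0,89,0,0,0)
cv2.imwrite('pics/both.png',np.hstack([a,b]))"
```

```text
top carrier [0.5165 0.0817] 1078
top steel [0.6374 0.2116] 306
top cu [0.4757 0.2222] 304
scene carrier [0.519  0.0782] 328
scene steel [0.6421 0.2101] 78
scene cu [0.4858 0.2282] 56
```

View pics/both.png

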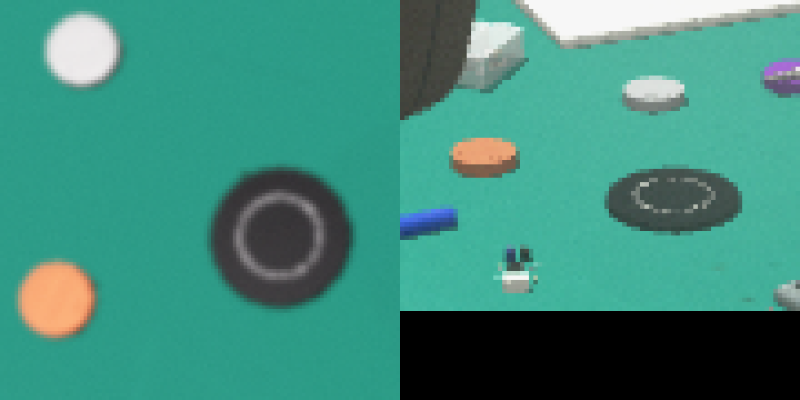

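The crops confirm the colour blobs: discs and carrier are clear in the top view. The scene-view masks miss the disc sides, so I use the top values. I'll centre the steel disc with two crossed squeezes, place it, then check.

```bash
cat >> h.py <<'E'
R90=np.array([[0,-1,0],[1,0,0],[0,0,1.]])@DOWN
if np.linalg.det(R90)<0: raise SystemExit
def pick(xy,zup=.10):
    xy=list(xy)
    arm.set_gripper(.065)
    arm.reach(xy+[zup],R90); arm.movel(xy+[.001],vel=.12)
    arm.set_gripper(.0,20); arm.set_gripper(.062); arm.movel(xy+[.03],vel=.15)
    arm.reach(xy+[.03],DOWN); arm.movel(xy+[.001],vel=.12); arm.set_gripper(.0,45)
    print("w",readout.read_gripper_width(),readout.read_grip_force())
    arm.movel(xy+[zup],vel=.2); print("w",readout.read_gripper_width(),readout.read_time())
def place(xy,zsurf,zup=.10):
    xy=list(xy)
    arm.reach(xy+[zup],DOWN); arm.movel(xy+[zsurf+.008],vel=.15)
    print("touch",arm.movel(xy+[zsurf-.001],vel=.02,threshold=3),readout.read_position())
    arm.set_gripper(.058); arm.movel(xy+[zup],vel=.2)
E
python3 - <<'E'
from h import *
pick([.6374,.2116]); place([.5165,.0817],.008)
arm.reach([.60,.25,.15],DOWN)
p=imaging.read_camera("top")
cv2.imwrite("pics/t2.png",cv2.resize(p["frame"][190:280,210:330],None,fx=6,fy=6,interpolation=cv2.INTER_NEAREST))
print("steel",blob(p,np.array([.5165,.0817,.014]),.014,lambda f:(f.max(2)-f.min(2)<45)&(f.max(2)>150),15))
print("carrier",blob(p,np.array([.5165,.0817,.004]),.004,lambda f:(f.max(2)-f.min(2)<45),28))
print("cu",blob(p,np.array([.4757,.2222,.006]),.006,cu,18))
print(readout.read_time())
E
```

```text
w 0.042314657131939507 45.968647599220276
w 0.04239294153192432 9.6917
touch True [0.51742444 0.08168667 0.01000781]
steel (array([0.5195, 0.0801]), 287)
carrier (array([0.5164, 0.0823]), 1110)
cu (array([0.4757, 0.2222]), 306)
13.3
```

View pics/t2.png

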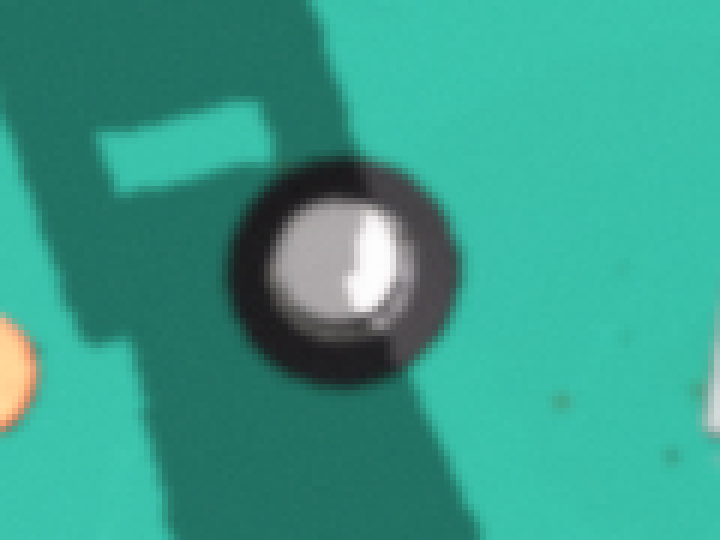

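The disc is on the plate, possibly off to the upper left at (330,255) with the ring centre near (345,270). The arm's shadow confuses the picture, so I'll look again from a clear pose.

Run:
```python
from h import *
arm.set_joints([-0.9, 0.286, 1.577, 0, 1.279, -0.15])
ims=[]
for c,s in (("top",np.s_[200:270,232:302]),("scene",np.s_[215:260,270:320])):
    p=imaging.read_camera(c); cv2.imwrite(f"pics/{c}3full.png",p["frame"])
    ims.append(cv2.resize(p["frame"][s],(400,400 if c=="top" else 360),interpolation=cv2.INTER_CUBIC))
    print("steel",[ (round(d["p"],2),np.round(d["location"],4)) for d in imaging.pinpoint(p,"disc_steel")],*regs(p,"disc_steel",.014))
    if c=="top":
        print("steel",blob(p,np.array([.5175,.0817,.014]),.014,lambda f:(f.max(2)-f.min(2)<45)&(f.max(2)>150),17))
        print("carrier",blob(p,np.array([.5165,.0817,.004]),.004,lambda f:(f.max(2)-f.min(2)<45),28))
ims[1]=cv2.copyMakeBorder(ims[1],0,40,0,0,0)
cv2.imwrite("pics/b3.png",np.hstack(ims)); print(readout.read_time())
```

```text
steel [(0.87, array([0.5169, 0.0864, 0.0114])), (0.66, array([ 7.283e-01,  1.546e-01, -5.000e-04]))] (0.73, 332, [0.5194, 0.0834], [253.0, 253.0, 254.0]) (0.67, 237, [0.7301, 0.1585], [247.0, 127.0, 226.0])
steel (array([0.517 , 0.0825]), 398)
carrier (array([0.5165, 0.0817]), 1067)
steel [(0.45, array([7.296e-01, 1.572e-01, 6.000e-04])), (0.44, array([0.5179, 0.0846, 0.011 ])), (0.38, array([ 5.875e-01, -1.246e-01,  2.000e-04]))] (0.5, 31, [0.7183, 0.1288], [116.0, 83.0, 96.0])
16.1583
```

View pics/b3.png

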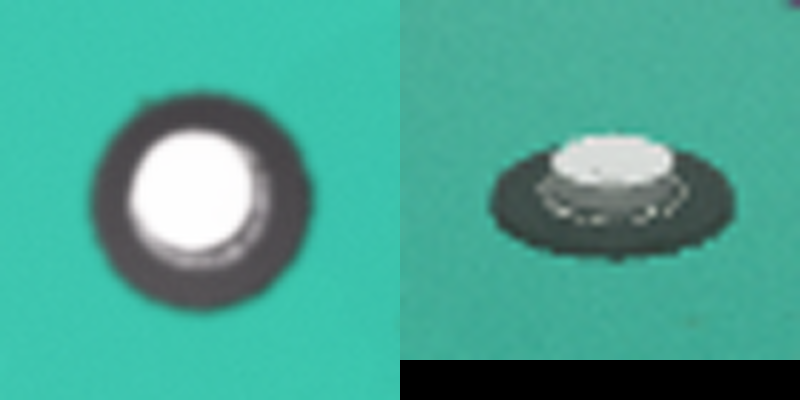

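Run:
```python
from h import *
p=imaging.read_camera("top"); 
for t in (170,190,210,230):
    print(blob(p,np.array([.517,.083,.02]),.02,lambda f:f.min(2)>t,16))
# dashed ring: fit against carrier outline at two heights
for t in (100,120,140): print(blob(p,np.array([.5165,.0817,.004]),.004,lambda f:f.max(2)-f.min(2)<t-50,28))
q=imaging.read_camera("scene")
for t in (150,165,180): print("s",blob(q,np.array([.517,.083,.02]),.02,lambda f:(f.min(2)>t),14))
for t in (20,30,40): print("sc",blob(q,np.array([.517,.081,.004]),.004,lambda f:f.max(2)-f.min(2)<t,20))
cu_=[blob(p,np.array([.4757,.2222,.006]),.006,cu,18)];print(cu_)
```

```text
(array([0.5183, 0.083 ]), 342)
(array([0.5184, 0.0834]), 320)
(array([0.5182, 0.0832]), 302)
(array([0.5187, 0.0834]), 274)
(array([0.5165, 0.0817]), 1072)
(array([0.5166, 0.0815]), 1132)
(array([0.5166, 0.0817]), 1164)
s (array([0.5206, 0.0792]), 60)
s (array([0.5205, 0.0795]), 59)
s (array([0.5205, 0.0794]), 57)
sc (array([0.5208, 0.0808]), 312)
sc (array([0.5205, 0.0802]), 322)
sc (array([0.521 , 0.0799]), 332)
[(array([0.4757, 0.2222]), 306)]
```

The disc lies flat on the plate. Both cameras agree it sits about 1.7 mm (x) and 1.4 mm (y) off centre, so I'll nudge it with a short lift. Then the copper disc follows.

Run:
```python
from h import *
arm.set_gripper(.058)
a=[.5170,.0817]; b=[.5153,.0803]
arm.reach(a+[.08],DOWN); arm.movel(a+[.009],vel=.12); print(readout.read_position())
arm.set_gripper(0,45); arm.movel(a+[.016],vel=.05); arm.movel(b+[.016],vel=.05)
print(arm.movel(b+[.007],vel=.02,threshold=3),readout.read_position())
arm.set_gripper(.058); print(readout.read_position()); arm.movel(b+[.08],vel=.2)
print(readout.read_time())
pick([.4748,.2210])
place(b,.020)
print(readout.read_position())
arm.set_joints([-0.9, 0.286, 1.577, 0, 1.279, -0.15])
ims=[]
for c,s in (("top",np.s_[200:270,232:302]),("scene",np.s_[215:260,270:320])):
    p=imaging.read_camera(c)
    ims.append(cv2.resize(p["frame"][s],(400,400 if c=="top" else 360),interpolation=cv2.INTER_CUBIC))
    if c=="top":
        print("carrier",blob(p,np.array([.5165,.0817,.004]),.004,lambda f:(f.max(2)-f.min(2)<45)|cu(f),28))
    print("cu",blob(p,np.array([.517,.082,.032]),.032,lambda f:(f[...,2]-f[...,0]>60)&(f[...,2]>180),16))
    for n in ("latch_grip","press_hinge"): print(n,[(round(d["p"],2),np.round(d["location"],4).tolist()) for d in imaging.pinpoint(p,n)][:2])
    if c=="top": cv2.imwrite("pics/press.png",cv2.resize(p["frame"][130:280,310:400],None,fx=4,fy=4,interpolation=cv2.INTER_CUBIC))
ims[1]=cv2.copyMakeBorder(ims[1],0,40,0,0,0)
cv2.imwrite("pics/b4.png",np.hstack(ims)); print(readout.read_time())
```

```text
[0.51763995 0.08154789 0.009471  ]
True [0.51555375 0.0802804  0.01057553]
[0.51425182 0.0803448  0.009416  ]
21.225
w 0.04231246923119998 45.95628082752228
w 0.0424115667994848 27.3333
touch True [0.51630375 0.08028658 0.02215016]
[0.51485862 0.0803281  0.09955788]
carrier (array([0.5165, 0.0817]), 1066)
cu (array([0.517 , 0.0811]), 338)
latch_grip [(0.82, [0.4827, -0.1064, 0.1371])]
press_hinge [(0.73, [0.6834, -0.1382, 0.0697])]
cu (array([0.518 , 0.0769]), 60)
latch_grip []
press_hinge [(0.83, [0.6851, -0.1418, 0.0717])]
32.1583
```

View pics/b4.png

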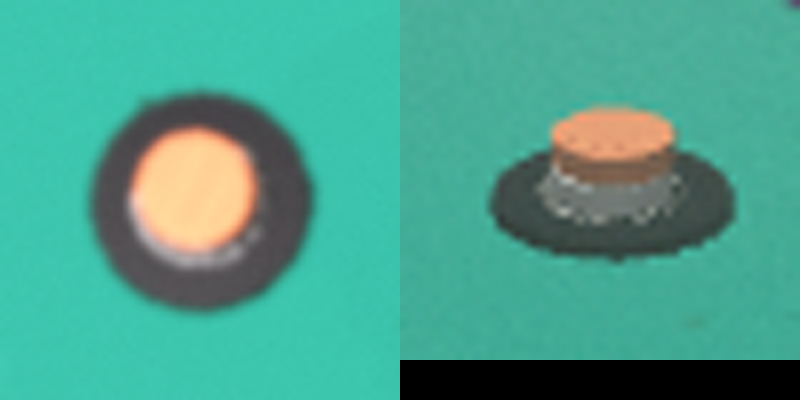

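View pics/press.png

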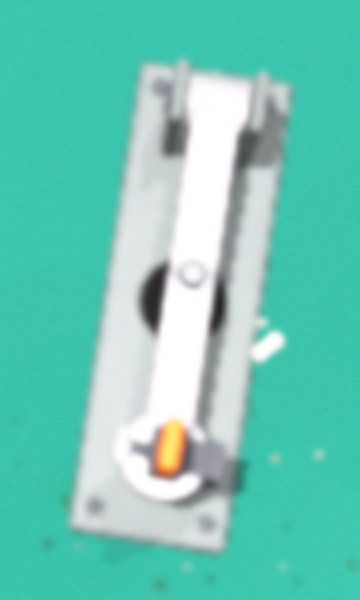

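The copper disc sits on the steel, within about 1 mm of the plate's centre, and the plate has not moved. The press view shows a yaw of about -8.7° and the tab at (172,447) in the crop. Next I'll grip the tab, pull it and check the force.

```bash
cat >> h.py <<'E'
from scipy.spatial.transform import Rotation as Ro
Rz=Ro.from_euler("z",-8.8,degrees=True).as_matrix(); HN=np.array([.6832,-.1382,.07])
def armpose(deg,y,dz=.041):
    M=Rz@Ro.from_euler("y",deg,degrees=True).as_matrix()
    return HN+M@np.array([-.2,y,dz]), M@DOWN
E
python3 - <<'E'
from h import *
arm.set_gripper(.045)
x,R=armpose(0,-.001,.14); arm.reach(x,R)
x,R=armpose(0,-.001); print("hit",arm.movel(x,vel=.12,threshold=15)); f0=np.array(readout.read_contact_force())
arm.set_gripper(0,60); print("w",readout.read_gripper_width(),np.round(readout.read_contact_force()-f0,1))
x,R=armpose(0,-.012); arm.movel(x,vel=.04)
print(np.round(Rz.T@(np.array(readout.read_contact_force())-f0),1),Rz.T@(np.array(readout.read_position())-HN),readout.read_gripper_width(),readout.read_time())
E
```

```text
hit False
w 0.008676054958548018 [-1.2  2.2  4.8]
[-0.1  6.6  6.7] [-0.19946282 -0.01086301  0.04191579] 0.008739325815335104 35.575
```

Spring force is about 6.6 N at roughly 11 mm of travel, so the latch is pulled. Now I'll lift along the arc.

Run:
```python
from h import *
for d in (2,5,8,12,16,20,24,28):
    x,R=armpose(d,-.0125); arm.movel(x,vel=.06,frame=R)
    f=Rz.T@np.array(readout.read_contact_force()); print(d,f.round(1),round(readout.read_gripper_width(),4))
    if np.linalg.norm(f)>45: print("stop"); break
p=imaging.read_camera("scene"); cv2.imwrite("pics/s5.png",p["frame"][130:430,200:600])
print([(round(d["p"],2),np.round(Rz.T@(d["location"]-HN),4)) for d in imaging.pinpoint(p,"latch_grip")])
p=imaging.read_camera("top")
print([(round(d["p"],2),np.round(Rz.T@(d["location"]-HN),4)) for d in imaging.pinpoint(p,"latch_grip")])
print(Rz.T@(np.array(readout.read_position())-HN),readout.read_time())
```

```text
2 [ 1.8  6.8 -1.1] 0.0091
5 [ 0.5  6.2 -1.1] 0.0091
8 [-0.2  5.3 -1.9] 0.0087
12 [ 0.7  6.4 -1.4] 0.0088
16 [-1.   6.6 -0.2] 0.0092
20 [-1.1  7.   0.5] 0.0091
24 [-1.3  6.4  0.9] 0.0088
28 [-2.6  6.1  1.7] 0.0089
[(0.47, array([-0.146 , -0.0072,  0.1554]))]
[]
[-0.15774329 -0.01044218  0.12931824] 38.65
```

View pics/s5.png

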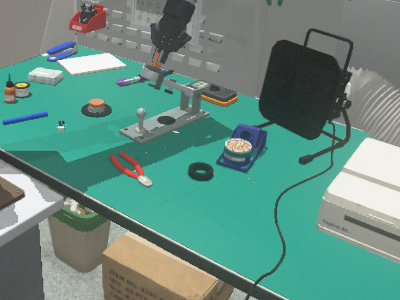

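The picture shows the arm raised clear of the ball stud at (140,115), the tab still gripped and the stack undisturbed at (97,104). The measured tab position corresponds to about 28°.

Run:
```python
from h import *
arm.wait(.5); print(np.abs(readout.read_qvel()).max(),readout.read_gripper_width(),hand_in())
```

```text
the job is handed in; nothing more can be done
0.0023610416830593516 0.008868908421691798 None
```

I handed the job in at about 39 s with the steel and copper discs stacked within about 1 mm of the carrier plate's centre, the plate unmoved, and the press unlatched with its arm held up steady in the gripper at about 28°.

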